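Lean the notched gel plate on the drain stand

TASK

The white bottle standing in the tray of the drain stand is in the way: stand it upright, wholly on the round cork mat. Then take the notched gel plate (the one with two ears) out of the wash rack and lean it, ears up, on the stand to drain: its bottom edge down in the middle one of the three grooves, its back resting against the rail, roughly centred on the rail, set down gently, and let go. Leave the other two plates, the tip box and the tall measuring cylinder as they are.

Things in the scene. Friction and masses are not known exactly. Their poses are not given: they have to be found in the camera images.
- stand: aluminium drain stand, fixed. Origin at the centre of its underside, z up, y along the rail, x from the rail (robot's side) to the far side. Tray 110 (x) by 180 (y) mm, its floor at z = 6 mm; four ridges along y, 5 mm wide, tops at z = 13 mm, at x = -26.5, -5.5, 15.5 and 36.5 mm, make three grooves 16 mm wide. Two posts 10 mm square at x = -32, y = +-83 mm, 72 mm high, carry the rail.
- groove (a point): middle of the floor of the stand's middle groove, at x = 5 mm, y = 0, z = 6 mm of the stand; axes as the stand's. The other two grooves are 21 mm to either side in x. A plate with its foot here and its back on the rail leans about 22 degrees from upright, its top towards the stand's -x.
- rail: the stand's rest rail, a steel bar 10 mm in diameter and 176 mm long along y, fixed to the stand; origin at its middle, on its axis, at x = -32 mm, y = 0, z = 75 mm of the stand. Plates lean against its +x side.
- rack: grey plastic wash rack, fixed to the bench, 160 mm (x) by 132 mm (y). Origin at the centre of its underside, z up. Its floor is 8 mm above the bench; three slots at x = -48, 0 and +48 mm, 12 mm wide, between guide blocks at both y ends (42 mm from the middle outwards), which rise to z = 58 mm. The plates stand in the slots with their faces square to the rack's x.
- notched_plate: white ceramic gel plate, 150 mm tall (z), 110 mm wide (y), 8 mm thick (x), about 0.4 kg, starts upright in one of the rack's slots; origin at the centre of its bottom edge. Its top edge has a notch 70 mm wide and 20 mm deep in the middle, leaving an ear 20 mm wide at each end: the edge in the middle is at z = 130 mm.
- plain_plate: white ceramic gel plate, 150 mm tall (z), 110 mm wide (y), 8 mm thick (x), about 0.4 kg, starts upright in one of the rack's slots; origin at the centre of its bottom edge. Full rectangle, straight top edge. A bystander.
- corner_plate: white ceramic gel plate, 150 mm tall (z), 110 mm wide (y), 8 mm thick (x), about 0.4 kg, starts upright in one of the rack's slots; origin at the centre of its bottom edge. One top corner is cut out (45 mm wide, 20 mm deep, at +y), so it has one broad ear. A bystander.
- bottle: white plastic bottle with a wide grey cap, about 0.3 kg, starts upright on the ridges of the stand's tray. Body 62 mm in diameter up to z = 102 mm, cap 58 mm in diameter from there up to 128 mm. Origin at the centre of its underside, z up.
- mat: round cork mat, 130 mm in diameter, 4 mm thick, fixed to the bench between the rack and the stand. Origin at the centre of its underside, z up.
- tip_box: box of yellow pipette tips, loose, 84 mm (x) by 122 mm (y), 84 mm high. Origin at the centre of its underside, z up. A bystander.
- cylinder: tall white plastic measuring cylinder, loose, 218 mm high, 44 mm in diameter at the lip, on a blue foot of 68 mm diameter; stands between the mat and the tip box. Origin at the centre of its underside, z up. A bystander.

How it is judged:
By the outcome, as a careful person would: the job done as asked, in the order asked, and still so for the second after the job is handed in, with the robot touching nothing.
It also fails if it takes over 64 s, if anything falls off the work surface, if the arm or the gripper's body presses on something with over 40 N, if the wrist force passes 120 N, or if a joint passes its speed limit or range.

ROBOT

A 6-joint arm with a two-finger parallel gripper is mounted at the origin on the work surface. World frame = base frame: x ahead of the robot, y to its left, z up, the work surface at z = 0. Lengths are in m, angles in rad, forces in N, time in s.
With the tool pointing down it reaches from about 0.425 to 0.95 m from the base axis. Payload 3.5 kg.
Tool frame: the origin (TCP) lies at the very end of the fingers, on their centre line; the grasp point (between the pads) lies 19 mm behind it; z points along the fingers, y is the line along which they close (so a half turn about z gives the same grasp; the last joint's range is limited). The gripper opens to 85 mm and grips with 20 to 120 N. Pads are 22 mm wide; open, the fingers measure 114 mm over their backs; the gripper's body (76 mm by 85 mm) begins 54 mm behind the grasp point. The pads swing forward as they close: fully open they stand 13 mm farther back than shut.
Start: joints at [-0.15, 0.286, 1.577, -0, 1.279, -0.15], TCP at [0.675, 0, 0.231] pointing down, gripper open.
Joint ranges: [-2.77, 2.77], [-0.9, 2.22], [0.21, 2.48], [-1.53, 4.67], [0.24, 2.81], [-2.84, 2.84]. Speed limits (rad/s): [2.79, 2.79, 3.14, 3.14, 3.14, 3.14].

INTERFACE

Orientations are given as a unit quaternion [x, y, z, w].
In Python, from plant import ctrl gives the robot as it stands.
- The arm moves only by the tool carry_out, never from a script. Its argument "deltas" is one flat list of numbers, 6 for each row, row after row: the shift along the tool's x, y, z in m, then the turn, a rotation vector about the tool's x, y, z in rad. A call has 1 to 5 rows; each row is the pose to reach, as a shift and turn from the pose commanded when the call began, along the tool's axes at that moment; what a row does not reach only later rows make up. A row lasts 1/8 s, in which the tool goes at most 62.5 mm and 10.7 degrees, less where a joint would pass 70% of its speed; a pose out of reach is approached as far as the arm can. A call with a gripper value outside its range is refused whole. "grip" is the opening in per cent of the stroke, from 0 (shut) to 100 (fully open), set as the call begins (left out, the last holds). The fingers move at their own pace and stop on an object; "grip_force" is the grip in N (left out, the last holds). Time passes only in rows, so rows that repeat a pose let the fingers close. It gives the time, the measured TCP pose, the force, the opening and the grip force at its end, in the units of the state.
- ctrl.get_state(): the state, without advancing time (a new reading comes with each control period).
- ctrl.read_camera(name): name is "scene" or "side" or "wrist"; returns (picture, depth): 400x640x3 uint8, red, green, blue; 400x640 float32, m along the optical axis (not along the pixel's ray), 0 where there is no reading.
- ctrl.camera_model(name): a dict with "intrinsics" (3x3 intrinsics, pixels), "extrinsics" (4x4, takes a point from world to camera coordinates); the wrist camera has in their place "hand_eye" (4x4, takes a point from camera to tool coordinates, whose origin is the TCP and whose axes are the flange's). Camera axes: x right, y down, z forward; pixel columns grow to the right and rows downward; lengths in m; the calibration is good to about 2 mm. The wrist camera is an equidistant fisheye: a pixel r from the principal point sees the ray r / f radians off the axis. A picture is of the moment at which its call begins: read the wrist's pose just before it. camera_model takes no time and is no camera call.
- ctrl.sign_off(): hands the job in; it is judged then, once.
Trained networks look in the newest picture that a camera, given by its name, has taken for a name from the list of things; names that differ only in an ending like _2 or _b are one class to them, and where a whole thing is asked for, a point or a joint stands for the part that bears it (a point fixed in the world has none). Each returns a list of dicts, best first, with "score" (0 to 1); they miss things now and then, are a little off and sometimes report something else, mostly with a low value. They report only what shows in the picture. A call takes as long as a camera call.
- ctrl.find_in(camera, query): "uv" ([column, row] in pixels, amid what is visible of it).
The state is a dict: "time": time; "qpos": joint angles; "dq": joint speeds; "joint_efforts": joint torques, N m; "eef_pos": TCP position; "tcp_rot": TCP orientation; "contact_force": force on the tool from outside, world axes, zero at the start; "wrist_torque": the same for the moment, N m; "opening": opening from 0.0 (shut) to 1.0 (fully open); "finger_force": force on a finger pad.
Only numpy, scipy, OpenCV 4.12 (cv2) and the standard library are available. Lean on these libraries where they do the work, as an engineer would, in place of code of your own. Each camera call takes 0.05 s, during which the arm holds its last target. There are 200 camera calls.

## Working session

There is one attempt and no reset: what is moved stays moved. The work goes in short steps, Python scripts to look and compute and a tool call to move; the robot and the scene stay as the last step left them, time stands still between calls to the robot, and variables do not carry over. Pictures are saved under pics/ and viewed, at most 10 in all, crops included, and the job is handed in when it is done.

Besides the shell and the picture viewer there is one more tool, called after "Call:" by a JSON object that holds its "api" and its "payload", one argument or row to a line. carry_out: Moves the arm, as the interface text tells. Its arguments: {"type":"object","properties":{"deltas":{"type":"array"},"grip":{"type":"number"},"grip_force":{"type":"number"}},"required":["deltas"]}

```bash
ls; mkdir -p pics; cat > h.py <<'E'
import numpy as np, cv2
from scipy.spatial.transform import Rotation as R
from plant import ctrl
def cloud(cam):
    p,d=ctrl.read_camera(cam); m=ctrl.camera_model(cam); K=np.array(m["intrinsics"]); T=np.linalg.inv(np.array(m["extrinsics"]))
    v,u=np.mgrid[0:400,0:640]
    P=np.stack([(u-K[0,2])/K[0,0]*d,(v-K[1,2])/K[1,1]*d,d],-1)@T[:3,:3].T+T[:3,3]
    P[d==0]=np.nan
    return p,P
E
python3 - <<'E'
from h import *
ims=[]
for c in ["scene","side"]:
    p,P=cloud(c); np.save(c+".npy",P); cv2.imwrite(f"pics/{c}0.png",p[...,::-1])
    for n in ["stand","rail","rack","notched_plate","plain_plate","corner_plate","bottle","mat","tip_box","cylinder"]:
        for r in ctrl.find_in(c,n)[:2]:
            u,v=np.round(r["uv"]).astype(int); print(c,n,round(r["score"],2),u,v,P[v,u].round(3))
s=ctrl.get_state(); print(s)
E
```

```text
pics
scene stand 0.74 242 334 [ 0.565 -0.308  0.01 ]
scene rail 0.97 225 300 [ 0.533 -0.298  0.079]
scene rack 0.69 409 142 [0.614 0.215 0.059]
scene plain_plate 0.68 434 92 [0.612 0.323 0.119]
scene corner_plate 0.88 443 103 [0.649 0.283 0.132]
scene corner_plate 0.52 411 141 [0.615 0.223 0.056]
scene bottle 0.85 260 286 [ 0.586 -0.266  0.125]
scene mat 0.79 287 195 [ 0.447 -0.008  0.004]
scene tip_box 0.64 385 228 [ 0.685 -0.032  0.081]
scene cylinder 0.77 328 185 [ 0.568 -0.037  0.133]
scene cylinder 0.66 289 191 [0.443 0.004 0.002]
side stand 0.86 358 349 [ 0.548 -0.289  0.01 ]
side rail 0.69 354 332 [ 0.534 -0.298  0.081]
side rack 0.85 297 154 [0.57  0.247 0.06 ]
side notched_plate 0.93 284 135 [0.54  0.248 0.121]
side plain_plate 0.6 304 130 [0.595 0.263 0.118]
side corner_plate 0.72 324 136 [0.664 0.316 0.061]
side corner_plate 0.25 265 244 [ 0.44  -0.002  0.005]
side bottle 0.84 362 296 [ 0.553 -0.273  0.129]
side mat 0.84 264 244 [ 0.437 -0.003  0.007]
side tip_box 0.58 369 211 [ 0.655 -0.047  0.085]
side cylinder 0.93 320 200 [ 0.553 -0.04   0.132]
{'time': 1.1, 'qpos': array([-1.50020525e-01,  2.86296323e-01,  1.57675537e+00, -3.36461008e-06,
        1.27859524e+00, -1.50009685e-01]), 'dq': array([-1.51816845e-03,  7.35481342e-04, -6.68847864e-04, -2.69317182e-05,
        2.01739353e-03, -8.96819237e-04]), 'joint_efforts': array([-5.62169826e-04, -4.05968034e+01, -2.92943573e+01, -1.81103542e-04,
        5.78573854e-04, -1.28186826e-06]), 'eef_pos': array([6.74963340e-01, 2.04672815e-05, 2.31297291e-01]), 'tcp_rot': array([ 7.07110271e-01,  7.07103291e-01, -1.74046235e-05, -2.08885035e-05]), 'contact_force': array([-0.06315614, -0.05302088, -0.46643478]), 'wrist_torque': array([-0.02917227, -0.02050956, -0.03772023]), 'finger_force': 0.0, 'opening': 0.9979542856221135}
```

View pics/scene0.png

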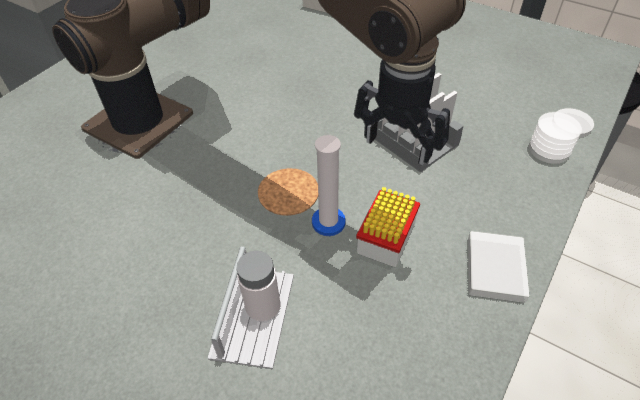

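View pics/side0.png

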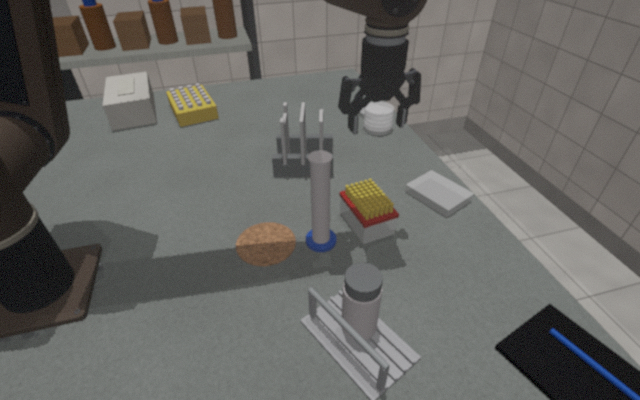

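Scene: bottle cap at (257,268) in the stand, mat (288,192), cylinder (328,180). Side: three plates at columns 284/303/322, the nearest-robot one (284) shows two ears.

```bash
python3 - <<'E'
from h import *
A={c:np.load(c+".npy").reshape(-1,3) for c in ["scene","side"]}
def box(P,x,y,z): return P[(P[:,0]>x[0])&(P[:,0]<x[1])&(P[:,1]>y[0])&(P[:,1]<y[1])&(P[:,2]>z[0])&(P[:,2]<z[1])]
for c,P in A.items():
    print(c)
    b=box(P,(.45,.7),(-.4,-.2),(.12,.14)); 
    if len(b): (x,y),r=cv2.minEnclosingCircle(b[:,:2].astype(np.float32)); print(" cap",len(b),b.mean(0).round(4),x,y,r,b[:,2].max())
    r=box(P,(.4,.7),(-.42,-.15),(.072,.084)); d=r-np.median(r,0)
    # line fit
    v=cv2.fitLine(r[:,:2].astype(np.float32),cv2.DIST_HUBER,0,.001,.001).ravel(); n=np.array([-v[1],v[0]]); 
    for _ in range(3):
        k=abs((r[:,:2]-v[2:])@n)<.008; r=r[k]; v=cv2.fitLine(r[:,:2].astype(np.float32),cv2.DIST_L2,0,.001,.001).ravel(); n=np.array([-v[1],v[0]])
    t=(r[:,:2]-v[2:])@v[:2]; print(" rail",len(r),v.round(4),t.min(),t.max(),"mid",(v[2:]+v[:2]*(t.min()+t.max())/2).round(4),"zmax",r[:,2].max())
    s=box(P,(.4,.75),(-.45,-.15),(.004,.018)); q=cv2.minAreaRect(s[:,:2].astype(np.float32)); print(" stand",len(s),q)
    cy=box(P,(.48,.63),(-.12,.04),(.21,.225)); print(" cyltop",len(cy),cy.mean(0) if len(cy) else 0)
    if len(cy): print(cv2.minEnclosingCircle(cy[:,:2].astype(np.float32)))
    pl=box(P,(.45,.75),(.12,.42),(.08,.16)); print(" plates",len(pl))
    k=box(P,(.45,.75),(.08,.45),(.01,.07)); print(" rack",len(k),k.min(0),k.max(0),cv2.minAreaRect(k[:,:2].astype(np.float32)) if len(k) else 0)
    tb=box(P,(.6,.8),(-.15,.08),(.06,.1)); print(" tip",len(tb),cv2.minAreaRect(tb[:,:2].astype(np.float32)))
    np.save(c+"_pl.npy",pl)
    # mat via colour skip
    m=box(P,(.3,.56),(-.12,.12),(-.01,.01))
for c,cam in [("scene",0),("side",0)]:
    im=cv2.imread(f"pics/{c}0.png"); P=np.load(c+".npy"); h=cv2.cvtColor(im,cv2.COLOR_BGR2HSV)
    m=(h[...,0]<20)&(h[...,1]>90)&(abs(P[...,2])<.015)&(abs(P[...,1])<.12)&(P[...,0]>.3)&(P[...,0]<.6)
    q=P[m][:,:2].astype(np.float32); print("mat",len(q),cv2.minEnclosingCircle(q),q.mean(0))
E
```

```text
scene
 cap 486 [ 0.5718 -0.2551  0.1348] 0.5635998249053955 -0.24760672450065613 0.02979743666946888 0.13999964362949235
 rail 545 [ 0.4052 -0.9142  0.531  -0.2899] -0.09992661371702918 0.0770215052662347 mid [ 0.5264 -0.2794] zmax 0.08358377883138135
 stand 3412 ((0.5607506632804871, -0.2958413064479828), (0.3292319178581238, 0.27709054946899414), 2.1704790592193604)
 cyltop 411 [ 0.55894781 -0.02387605  0.21752484]
((0.5578834414482117, -0.021528786048293114), 0.023786889389157295)
 plates 585
 rack 1461 [0.52173409 0.19894492 0.01002905] [0.69152476 0.33378057 0.06989337] ((0.6063928604125977, 0.28133928775787354), (0.13518598675727844, 0.1406358778476715), 73.56656646728516)
 tip 2303 ((0.6743767857551575, 0.004423096776008606), (0.08394403010606766, 0.12269001454114914), 7.697741508483887)
side
 cap 312 [ 0.5553 -0.2683  0.1303] 0.5629076361656189 -0.25197166204452515 0.028339620679616928 0.13999620028538662
 rail 734 [ 0.3996 -0.9167  0.5295 -0.2898] -0.09933393522839559 0.07760203362479497 mid [ 0.5252 -0.2799] zmax 0.08385788317483112
 stand 4686 ((0.5760388970375061, -0.28639593720436096), (0.2720666229724884, 0.3425624966621399), 89.68350982666016)
 cyltop 316 [ 0.55841103 -0.0261178   0.21884144]
((0.558725893497467, -0.023217137902975082), 0.02345735765993595)
 plates 558
 rack 1607 [0.50293808 0.19878223 0.01009823] [0.68975622 0.36905095 0.06990721] ((0.5975107550621033, 0.28487375378608704), (0.13583160936832428, 0.15974079072475433), 73.23828125)
 tip 1592 ((0.6753543019294739, 0.006317123770713806), (0.08387693762779236, 0.12492277473211288), 7.863292694091797)
mat 2218 ((0.44107767939567566, 0.004950920585542917), 0.06671501696109772) [0.4423837  0.00183697]
mat 1859 ((0.44132310152053833, 0.0019590838346630335), 0.064761683344841) [ 4.4094673e-01 -3.5018270e-04]
```

```bash
python3 - <<'E'
from h import *
for c in ["scene","side"]:
    P=np.load(c+".npy").reshape(-1,3); print(c)
    b=P[(abs(P[:,0]-.565)<.07)&(abs(P[:,1]+.25)<.07)&(P[:,2]>.134)&(P[:,2]<.16)]
    zt=np.median(b[:,2]); t=b[abs(b[:,2]-zt)<.004]; print(" cap",len(t),zt,cv2.minEnclosingCircle(t[:,:2].astype(np.float32)),t.mean(0))
    w=P[(abs(P[:,0]-.565)<.07)&(abs(P[:,1]+.25)<.07)&(P[:,2]>.085)&(P[:,2]<.108)][:,:2]
    A=np.c_[2*w,np.ones(len(w))]; s=np.linalg.lstsq(A,(w**2).sum(1),rcond=None)[0]; print(" body",len(w),s[:2],np.sqrt(s[2]+s[0]**2+s[1]**2))
    q=np.load(c+"_pl.npy"); a=np.radians(-16.8); e=np.array([np.cos(a),np.sin(a)]); f=np.array([-e[1],e[0]])
    x=q[:,:2]@e; h,ed=np.histogram(x,bins=np.arange(.35,.7,.004)); print([(round(ed[i],3),int(h[i])) for i in range(len(h)) if h[i]>4])
    for lo in np.arange(.40,.62,.01):
        pass
    k=P[(P[:,0]>.48)&(P[:,0]<.72)&(P[:,1]>.15)&(P[:,1]<.38)&(P[:,2]>.052)&(P[:,2]<.064)]; print(" blocks",len(k),cv2.minAreaRect(k[:,:2].astype(np.float32)))
E
```

```text
scene
 cap 914 0.14053457388742302 ((0.563723087310791, -0.2469775229692459), 0.029719220474362373) [ 0.56468821 -0.24859893  0.14056346]
 body 265 [ 0.56329762 -0.24726972] 0.030442683926608614
[(np.float64(0.482), 8), (np.float64(0.486), 26), (np.float64(0.49), 123), (np.float64(0.53), 31), (np.float64(0.534), 76), (np.float64(0.538), 321)]
 blocks 477 ((0.6077580451965332, 0.2821444571018219), (0.1428920477628708, 0.1277240812778473), 67.6393814086914)
side
 cap 935 0.14226928838516684 ((0.5646040439605713, -0.2476712167263031), 0.029511135071516037) [ 0.56337626 -0.24948826  0.14226366]
 body 336 [ 0.56444021 -0.2471095 ] 0.030558079501994528
[(np.float64(0.438), 70), (np.float64(0.442), 173), (np.float64(0.446), 10), (np.float64(0.486), 63), (np.float64(0.49), 134), (np.float64(0.534), 46), (np.float64(0.538), 57)]
 blocks 492 ((0.5978871583938599, 0.2853996157646179), (0.13125565648078918, 0.15883038938045502), 72.90994262695312)
```

Call:
{"api": "carry_out", "payload": {
  "deltas": [-0.06, -0.02, 0, 0, 0, 0.18, -0.12, -0.04, 0, 0, 0, 0.36, -0.18, -0.07, 0, 0, 0, 0.54, -0.23, -0.09, 0, 0, 0, 0.72, -0.25, -0.11, 0, 0, 0, 0.9],
  "grip": 100
}}

```text
time: 1.72
eef_pos: [0.5638, -0.2531, 0.2315]
tcp_rot: [0.946, 0.325, 0.0, 0.0]
contact_force: [0.5, -0.1, 0.1]
opening: 0.998
finger_force: 0.0
```

Call:
{"api": "carry_out", "payload": {
  "deltas": [0.0034, -0.0044, 0.03, 0, 0, 0.13, 0.0034, -0.0044, 0.06, 0, 0, 0.25, 0.0034, -0.0044, 0.1, 0, 0, 0.25, 0.0034, -0.0044, 0.14, 0, 0, 0.25, 0.0034, -0.0044, 0.152, 0, 0, 0.25]
}}

```text
time: 2.35
eef_pos: [0.5631, -0.2433, 0.0762]
tcp_rot: [0.978, 0.209, -0.002, -0.002]
contact_force: [-0.4, -0.1, 0.0]
opening: 0.999
finger_force: 0.0
```

Call:
{"api": "carry_out", "payload": {
  "deltas": [0, 0, 0, 0, 0, 0, 0, 0, 0, 0, 0, 0, 0, 0, 0, 0, 0, 0, 0, 0, 0, 0, 0, 0, 0, 0, 0, 0, 0, 0],
  "grip": 50,
  "grip_force": 30
}}

```text
time: 2.98
eef_pos: [0.5663, -0.2452, 0.0815]
tcp_rot: [0.978, 0.209, 0.002, 0.001]
contact_force: [-1.2, -0.5, 5.8]
opening: 0.719
finger_force: 28.7
```

```bash
python3 - <<'E'
from h import *
s=ctrl.get_state(); print({k:s[k] for k in ("time","eef_pos","contact_force","opening","finger_force")})
for c in ["scene","side"]:
    p,P=cloud(c); np.save(c+"1.npy",P); cv2.imwrite(f"pics/{c}1.png",p[...,::-1])
    for n in ["notched_plate","plain_plate","corner_plate"]:
        for r in ctrl.find_in(c,n)[:2]:
            u,v=np.round(r["uv"]).astype(int); print(c,n,round(r["score"],2),u,v,P[v,u].round(3))
a=cv2.imread("pics/scene1.png")[40:220,330:530]; b=cv2.imread("pics/side1.png")[80:190,240:380]
cv2.imwrite("pics/crop1.png",np.hstack([cv2.resize(a,(400,360)),cv2.resize(b,(400,360))]))
E
```

```text
{'time': 2.975, 'eef_pos': array([ 0.56630417, -0.24522229,  0.08146832]), 'contact_force': array([-1.16891494, -0.45669783,  5.75636406]), 'opening': 0.7186208304102705, 'finger_force': 28.7248295545578}
scene notched_plate 0.92 395 92 [0.544 0.271 0.126]
scene notched_plate 0.51 247 333 [ 0.568 -0.3    0.003]
scene plain_plate 0.97 414 105 [0.594 0.263 0.118]
scene corner_plate 0.89 436 122 [0.645 0.274 0.085]
```

View pics/crop1.png

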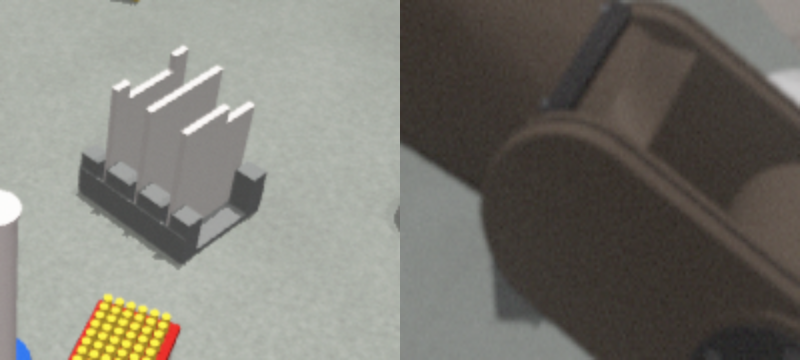

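```bash
python3 - <<'E'
from h import *
a=np.radians(-16.8)
for c in ["scene","side"]:
    P=np.load(c+"1.npy").reshape(-1,3); P=P[np.isfinite(P).all(1)]
    k=P[(P[:,0]>.48)&(P[:,0]<.72)&(P[:,1]>.15)&(P[:,1]<.40)&(P[:,2]>.053)&(P[:,2]<.063)]; print(c,"blocks",len(k),cv2.minAreaRect(k[:,:2].astype(np.float32)))
    e=np.array([np.cos(a),np.sin(a)]); 
    for x0,nm in ((.442,'n'),(.488,'p'),(.537,'c')):
        q=P[(abs(P[:,:2]@e-x0)<.014)&(P[:,1]>.15)&(P[:,1]<.4)&(P[:,2]>.07)&(P[:,2]<.172)]
        if len(q)<20: print(nm,len(q)); continue
        v=cv2.fitLine(q[:,:2].astype(np.float32),cv2.DIST_HUBER,0,.001,.001).ravel()
        t=(q[:,:2]-v[2:])@v[:2]; n=np.array([-v[1],v[0]]); x=q[:,:2]@e
        print(nm,len(q),"yaw",np.degrees(np.arctan2(v[1],v[0]))%180-90,"mid",(v[2:]+v[:2]*(t.min()+t.max())/2).round(4),"len",np.ptp(t).round(4),"thick",np.percentile(x,[2,50,98]).round(4),"z",np.percentile(q[:,2],99).round(3))
        top=q[q[:,2]>q[:,2].max()-.006]; print("   top",len(top),top.mean(0).round(4),cv2.minAreaRect(top[:,:2].astype(np.float32)))
E
```

```text
scene blocks 795 ((0.5962258577346802, 0.2865865230560303), (0.13257238268852234, 0.16192185878753662), 73.39572143554688)
n 874 yaw -16.65966 mid [0.5526 0.2984] len 0.1133 thick [0.4359 0.443  0.4456] z 0.159
   top 68 [0.5501 0.2977 0.1572] ((0.5500330924987793, 0.29891377687454224), (0.10788752138614655, 0.011403116397559643), 72.91437530517578)
p 1052 yaw -16.658249 mid [0.5992 0.2855] len 0.1141 thick [0.4842 0.4912 0.4933] z 0.16
   top 161 [0.5962 0.2845 0.1575] ((0.5965508222579956, 0.2854112386703491), (0.11104395240545273, 0.010802330449223518), 73.9181137084961)
c 1118 yaw -16.739166 mid [0.6448 0.271 ] len 0.1146 thick [0.5322 0.5392 0.5411] z 0.159
   top 108 [0.6357 0.2492 0.1573] ((0.6355711817741394, 0.2503524720668793), (0.06859254837036133, 0.011326183564960957), 73.80615234375)
side blocks 2 ((0.5037181377410889, 0.24744686484336853), (0.0002719120238907635, 0.0), 165.82363891601562)
n 0
p 0
c 0
```

Call:
{"api": "carry_out", "payload": {
  "deltas": [0, 0, -0.02, 0, 0, 0, 0, 0, -0.05, 0, 0, 0, 0, 0, -0.08, 0, 0, 0, 0, 0, -0.1, 0, 0, 0, 0, 0, -0.1, 0, 0, 0]
}}

```text
time: 4.0
eef_pos: [0.5656, -0.2448, 0.1813]
tcp_rot: [0.978, 0.209, 0.001, 0.001]
contact_force: [-0.0, 0.3, -3.6]
opening: 0.717
finger_force: 28.2
```

Call:
{"api": "carry_out", "payload": {
  "deltas": [-0.002, -0.05, -0.01, 0, 0, 0, -0.004, -0.11, -0.01, 0, 0, 0, -0.006, -0.17, -0.01, 0, 0, 0, -0.008, -0.23, -0.01, 0, 0, 0, -0.0096, -0.2737, -0.01, 0, 0, 0]
}}

```text
time: 4.62
eef_pos: [0.4417, 0.0037, 0.1872]
tcp_rot: [0.978, 0.209, -0.002, -0.001]
contact_force: [0.0, -0.1, -2.8]
opening: 0.718
finger_force: 28.6
```

Call:
{"api": "carry_out", "payload": {
  "deltas": [0, 0, 0, 0, 0, 0, 0, 0, 0.03, 0, 0, 0, 0, 0, 0.07, 0, 0, 0, 0, 0, 0.1, 0, 0, 0, 0, 0, 0.105, 0, 0, 0]
}}

```text
time: 5.25
eef_pos: [0.442, 0.0013, 0.0812]
tcp_rot: [0.978, 0.208, -0.003, -0.001]
contact_force: [0.2, 0.3, -3.1]
opening: 0.718
finger_force: 29.0
```

Call:
{"api": "carry_out", "payload": {
  "deltas": [0, 0, 0.002, 0, 0, 0, 0, 0, 0.004, 0, 0, 0, 0, 0, 0.006, 0, 0, 0, 0, 0, 0.008, 0, 0, 0, 0, 0, 0.008, 0, 0, 0]
}}

```text
time: 5.88
eef_pos: [0.4443, 0.0015, 0.0764]
tcp_rot: [0.978, 0.209, 0.0, 0.0]
contact_force: [-0.5, 0.3, -3.0]
opening: 0.718
finger_force: 29.1
```

Call:
{"api": "carry_out", "payload": {
  "deltas": [0, 0, 0.001, 0, 0, 0, 0, 0, 0.002, 0, 0, 0, 0, 0, 0.003, 0, 0, 0, 0, 0, 0.004, 0, 0, 0, 0, 0, 0.004, 0, 0, 0]
}}

```text
time: 6.5
eef_pos: [0.4444, 0.0015, 0.0726]
tcp_rot: [0.978, 0.209, -0.0, -0.0]
contact_force: [-1.1, -0.2, 0.1]
opening: 0.718
finger_force: 29.5
```

Call:
{"api": "carry_out", "payload": {
  "deltas": [0, 0, 0.001, 0, 0, 0, 0, 0, 0.001, 0, 0, 0]
}}

```text
time: 6.75
eef_pos: [0.4446, 0.0015, 0.0725]
tcp_rot: [0.978, 0.209, -0.0, -0.0]
contact_force: [-4.6, 0.8, 6.8]
opening: 0.719
finger_force: 30.1
```

Call:
{"api": "carry_out", "payload": {
  "deltas": [0, 0, 0, 0, 0, 0, 0, 0, 0, 0, 0, 0, 0, 0, 0, 0, 0, 0, 0, 0, 0, 0, 0, 0, 0, 0, 0, 0, 0, 0],
  "grip": 100
}}

```text
time: 7.38
eef_pos: [0.4444, 0.0015, 0.0713]
tcp_rot: [0.978, 0.209, 0.0, -0.0]
contact_force: [-0.3, 0.3, -0.1]
opening: 1.003
finger_force: 0.0
```

Call:
{"api": "carry_out", "payload": {
  "deltas": [0, 0, -0.03, 0, 0, 0, 0, 0, -0.08, 0, 0, 0, 0, 0, -0.13, 0, 0, 0, 0, 0, -0.19, 0, 0, 0, 0, 0, -0.25, 0, 0, 0]
}}

```text
time: 8.0
eef_pos: [0.4439, 0.0016, 0.3231]
tcp_rot: [0.978, 0.209, 0.0, -0.0]
contact_force: [1.5, -0.6, -0.3]
opening: 0.999
finger_force: 0.0
```

```bash
python3 - <<'E'
from h import *
s=ctrl.get_state(); print({k:s[k] for k in ("time","eef_pos","tcp_rot","contact_force","opening","qpos")})
ims=[]
for c in ["scene","side"]:
    p,P=cloud(c); np.save(c+"2.npy",P); cv2.imwrite(f"pics/{c}2.png",p[...,::-1]); ims.append(p[...,::-1])
    Q=P.reshape(-1,3); b=Q[(abs(Q[:,0]-.444)<.06)&(abs(Q[:,1])<.06)&(Q[:,2]>.12)&(Q[:,2]<.145)]
    print(c,len(b),np.median(b[:,2]),cv2.minEnclosingCircle(b[:,:2].astype(np.float32)))
    # stand
    r=Q[(Q[:,0]>.4)&(Q[:,0]<.7)&(Q[:,1]>-.42)&(Q[:,1]<-.15)&(Q[:,2]>.0735)&(Q[:,2]<.086)]
    q=cv2.minAreaRect(r[:,:2].astype(np.float32)); print(" rail",len(r),q, r[:,2].max())
    s=Q[(Q[:,0]>.4)&(Q[:,0]<.75)&(Q[:,1]>-.45)&(Q[:,1]<-.13)&(Q[:,2]>.0105)&(Q[:,2]<.016)]; 
    # ridge lines in rail-aligned coordinates
    for a in (23.0,23.4,23.8,24.2,24.6):
        e=np.array([np.cos(np.radians(a)),np.sin(np.radians(a))]); h,_=np.histogram(s[:,:2]@e,bins=np.arange(.3,.6,.002)); print("  ",a,(h.astype(float)**2).sum())
cv2.imwrite("pics/both2.png",np.hstack([cv2.resize(i,(400,250)) for i in ims]))
E
```

```text
{'time': 8.0, 'eef_pos': array([0.44389945, 0.00160366, 0.32306611]), 'tcp_rot': array([ 9.77951166e-01,  2.08833701e-01,  3.98935721e-05, -1.61620494e-06]), 'contact_force': array([ 1.51087622, -0.56021468, -0.25811676]), 'opening': 0.9993926729908473, 'qpos': array([-2.25714996e-01, -3.05961831e-01,  1.99918449e+00,  3.69089560e-05,
        1.44829904e+00,  9.24312395e-01])}
scene 599 0.13123466951238538 ((0.44295260310173035, -0.001219408237375319), 0.029865991324186325)
 rail 592 ((0.5260345935821533, -0.2795661687850952), (0.010510933585464954, 0.17685654759407043), 23.634321212768555) 0.08427110864342813
   23.0 93226.0
   23.4 95814.0
   23.8 94958.0
   24.2 92318.0
   24.6 86712.0
side 570 0.13330288608185065 ((0.4442410469055176, -0.0008886355208232999), 0.030105534940958023)
 rail 725 ((0.5258609652519226, -0.2796631455421448), (0.009968319907784462, 0.1763717234134674), 23.856779098510742) 0.08333076226532987
   23.0 110911.0
   23.4 110695.0
   23.8 112633.0
   24.2 105481.0
   24.6 97223.0
```

Call:
{"api": "carry_out", "payload": {
  "deltas": [0.036, -0.038, 0, 0, 0, -0.17, 0.073, -0.076, 0, 0, 0, -0.34, 0.109, -0.114, 0, 0, 0, -0.51, 0.146, -0.152, 0, 0, 0, -0.68, 0.182, -0.19, 0, 0, 0, -0.859],
  "grip": 38
}}

```text
time: 8.72
eef_pos: [0.5331, 0.251, 0.3205]
tcp_rot: [0.8, 0.6, -0.0, -0.0]
contact_force: [0.7, -0.5, 0.7]
opening: 0.378
finger_force: 0.0
```

```bash
cat >> h.py <<'E'
def goto(p,psi=None,tilt=0,s=None):
    "tool-frame delta to TCP p with tool y at yaw psi (deg), tilted: tool z leaning toward +tool y by tilt deg"
    s=s or ctrl.get_state(); R0=R.from_quat(s["tcp_rot"]); 
    a=np.radians(psi); ey=np.array([np.cos(a),np.sin(a),0]); z=np.array([0,0,-1.]); ex=np.cross(ey,z)
    t=np.radians(tilt); y2=ey*np.cos(t)+np.array([0,0,1])*np.sin(t); z2=np.cross(ex,y2)
    R1=R.from_matrix(np.c_[ex,y2,z2])
    print("d",R0.inv().apply(np.array(p)-s["eef_pos"]).round(4),"rv",(R0.inv()*R1).as_rotvec().round(4))
E
python3 - <<'E'
from h import *
s=ctrl.get_state(); print(s["time"],s["eef_pos"],s["opening"])
goto([.5505,.299,.32],-16.7); goto([.5505,.299,.103],-16.7)
e=np.array([np.cos(np.radians(23.7)),np.sin(np.radians(23.7))])
for c in ["scene","side"]:
    Q=np.load(c+"2.npy").reshape(-1,3); d=Q[:,:2]-np.array([.526,-.2796]); x=d@e-.032; y=d@np.array([-e[1],e[0]])
    m=(abs(y)<.085)&(abs(x)<.06)&(Q[:,2]<.03)
    for lo in range(-56,58,2):
        k=m&(x*1000>=lo)&(x*1000<lo+2)
        print(lo,int(k.sum()),(np.median(Q[k,2])*1000).round(1) if k.any() else None,end="; ")
    print()
E
```

```text
8.725 [0.53313445 0.25098978 0.3205128 ] 0.37750381662847354
d [0.051  0.0032 0.0005] rv [-0.0004  0.0005  0.0065]
d [0.0511 0.0033 0.2175] rv [-0.0004  0.0005  0.0065]
-56 11 4.7; -54 12 6.5; -52 13 6.1; -50 24 4.9; -48 73 5.5; -46 89 5.7; -44 72 5.8; -42 92 5.8; -40 77 5.7; -38 92 5.9; -36 86 6.1; -34 92 5.9; -32 31 7.4; -30 80 12.6; -28 114 13.2; -26 187 10.3; -24 110 6.1; -22 104 5.6; -20 91 5.6; -18 100 5.9; -16 102 6.0; -14 101 5.6; -12 81 5.8; -10 30 12.7; -8 104 12.4; -6 110 12.6; -4 180 7.5; -2 102 5.8; 0 96 5.6; 2 107 5.7; 4 96 5.4; 6 104 5.7; 8 105 5.6; 10 36 5.9; 12 75 12.6; 14 109 12.7; 16 180 10.6; 18 104 5.9; 20 92 6.0; 22 106 5.9; 24 104 5.6; 26 95 5.7; 28 105 5.8; 30 93 5.9; 32 40 11.4; 34 104 12.7; 36 109 12.2; 38 166 6.5; 40 98 5.4; 42 96 5.9; 44 108 5.9; 46 100 5.9; 48 105 5.6; 50 104 5.7; 52 112 5.4; 54 143 1.1; 56 105 -0.5; 
-56 172 2.0; -54 196 6.4; -52 126 7.5; -50 125 7.5; -48 116 7.6; -46 124 7.4; -44 118 7.4; -42 115 7.5; -40 122 7.4; -38 127 7.5; -36 147 7.8; -34 111 7.5; -32 117 7.6; -30 157 8.8; -28 189 12.8; -26 101 14.4; -24 58 14.2; -22 4 8.6; -20 88 7.9; -18 101 7.5; -16 89 7.4; -14 112 7.5; -12 93 7.5; -10 94 7.6; -8 115 8.0; -6 14 14.2; -4 5 14.3; -2 0 None; 0 9 8.5; 2 11 7.7; 4 11 7.5; 6 72 7.5; 8 109 7.7; 10 105 7.5; 12 181 8.5; 14 212 13.0; 16 105 14.5; 18 57 14.1; 20 2 9.0; 22 72 7.8; 24 104 7.6; 26 100 7.6; 28 99 7.4; 30 104 7.6; 32 107 7.7; 34 269 10.9; 36 112 14.4; 38 85 14.4; 40 16 13.5; 42 12 8.5; 44 91 7.5; 46 100 7.5; 48 89 7.5; 50 104 7.5; 52 99 7.6; 54 77 7.3; 56 21 6.4;
```

Call:
{"api": "carry_out", "payload": {
  "deltas": [0.03, 0.002, 0, 0, 0, 0.006, 0.051, 0.0033, 0, 0, 0, 0.0065, 0.051, 0.0033, 0.05, 0, 0, 0.0065, 0.051, 0.0033, 0.1, 0, 0, 0.0065, 0.051, 0.0033, 0.12, 0, 0, 0.0065]
}}

```text
time: 9.35
eef_pos: [0.5485, 0.2965, 0.1965]
tcp_rot: [0.804, 0.595, -0.004, -0.001]
contact_force: [-0.4, -0.3, 0.1]
opening: 0.377
finger_force: 0.0
```

```bash
python3 - <<'E'
from h import *
s=ctrl.get_state(); print(s["eef_pos"],s["tcp_rot"],s["contact_force"])
p,d=ctrl.read_camera("wrist"); cv2.imwrite("pics/w1.png",p[...,::-1])
goto([.5505,.299,.103],-16.7)
E
```

```text
[0.54849295 0.29649291 0.19650108] [ 0.80405851  0.59453869 -0.00353005 -0.00109036] [-0.41597855 -0.26286554  0.05659009]
d [0.0038 0.0021 0.0923] rv [-0.0072  0.0052 -0.0061]
```

View pics/w1.png

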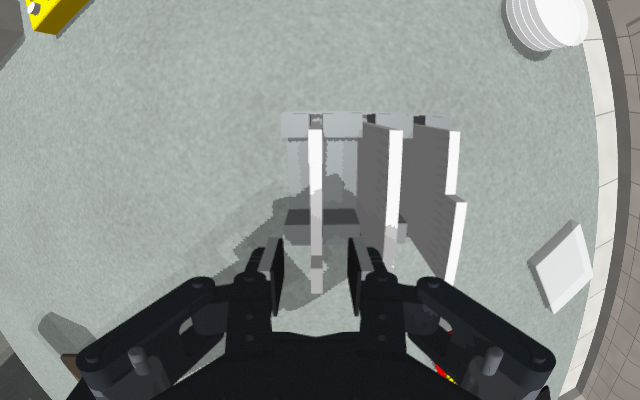

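The plate's top edge (column 316) is midway between the fingers (283–350), with the neighbour well clear.

Call:
{"api": "carry_out", "payload": {
  "deltas": [0, 0, 0.03, 0, 0, 0, 0, 0, 0.06, 0, 0, 0, 0, 0, 0.085, 0, 0, 0, 0, 0, 0.097, 0, 0, 0, 0, 0, 0.097, 0, 0, 0]
}}

```text
time: 10.02
eef_pos: [0.5569, 0.2972, 0.1126]
tcp_rot: [0.804, 0.594, 0.006, 0.004]
contact_force: [-1.6, -5.8, 14.5]
opening: 0.38
finger_force: 6.4
```

Call:
{"api": "carry_out", "payload": {
  "deltas": [0, 0, 0, 0, 0, 0, 0, 0, 0, 0, 0, 0, 0, 0, 0, 0, 0, 0, 0, 0, 0, 0, 0, 0, 0, 0, 0, 0, 0, 0],
  "grip": 0,
  "grip_force": 50
}}

```text
time: 10.65
eef_pos: [0.5542, 0.299, 0.1125]
tcp_rot: [0.804, 0.594, 0.004, 0.0]
contact_force: [-4.5, -0.7, 17.1]
opening: 0.085
finger_force: 47.1
```

```bash
python3 - <<'E'
from h import *
s=ctrl.get_state(); print(s["eef_pos"],s["qpos"],s["contact_force"],s["wrist_torque"],s["opening"])
p,d=ctrl.read_camera("wrist"); a=p[...,::-1][100:400,160:480]
ims=[cv2.resize(a,(400,375))]
for c in ["scene"]:
    p,P=cloud(c); np.save(c+"3.npy",P); ims.append(cv2.resize(p[...,::-1][20:200,320:512],(400,375)))
cv2.imwrite("pics/w2.png",np.hstack(ims))
E
```

```text
[0.55423187 0.29904466 0.11248926] [0.33315134 0.30289965 1.78586885 0.00211473 1.04396929 0.63042112] [-4.47567449 -0.6797995  17.11134777] [0.16620696 1.16158139 0.00482428] 0.08504419387364931
```

View pics/w2.png

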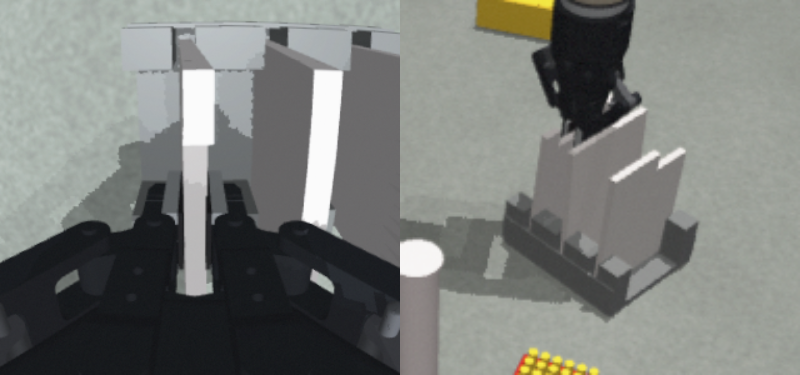

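The right knuckle sits over the neighbouring plate's near top (~(305,235) in the left crop), so I can't go lower; the grip is good enough (7 mm opening). Lift here.

Call:
{"api": "carry_out", "payload": {
  "deltas": [0, 0, -0.009, 0, 0, 0, 0, 0, -0.009, 0, 0, 0, 0, 0, -0.009, 0, 0, 0],
  "grip": 0,
  "grip_force": 80
}}

```text
time: 11.12
eef_pos: [0.5506, 0.2968, 0.1129]
tcp_rot: [0.804, 0.594, -0.0, 0.0]
contact_force: [0.8, -0.3, -0.6]
opening: 0.076
finger_force: 78.1
```

Call:
{"api": "carry_out", "payload": {
  "deltas": [0, 0, -0.008, 0, 0, 0, 0, 0, -0.016, 0, 0, 0, 0, 0, -0.024, 0, 0, 0, 0, 0, -0.032, 0, 0, 0, 0, 0, -0.04, 0, 0, 0]
}}

```text
time: 11.75
eef_pos: [0.5507, 0.2972, 0.154]
tcp_rot: [0.804, 0.595, 0.0, 0.0]
contact_force: [-0.6, 0.5, -3.8]
opening: 0.076
finger_force: 77.9
```

Call:
{"api": "carry_out", "payload": {
  "deltas": [0, 0, -0.03, 0, 0, 0, 0, 0, -0.07, 0, 0, 0, 0, 0, -0.12, 0, 0, 0, 0, 0, -0.17, 0, 0, 0, 0, 0, -0.2, 0, 0, 0]
}}

```text
time: 12.38
eef_pos: [0.5511, 0.2974, 0.3577]
tcp_rot: [0.804, 0.595, 0.002, 0.001]
contact_force: [-0.8, 0.1, -4.2]
opening: 0.076
finger_force: 78.4
```

Call:
{"api": "carry_out", "payload": {
  "deltas": [0, 0, 0, 0, 0, 0, 0, 0, -0.005, 0, 0, 0]
}}

```text
time: 12.62
eef_pos: [0.5497, 0.2968, 0.3557]
tcp_rot: [0.804, 0.594, -0.002, -0.001]
contact_force: [-0.2, -0.9, -4.7]
opening: 0.076
finger_force: 78.2
```

```bash
python3 - <<'E'
from h import *
s=ctrl.get_state(); print(s["eef_pos"],s["tcp_rot"],s["contact_force"],s["wrist_torque"],s["opening"])
goto([.52,.05,.36],3.7); goto([.5239,-.2805,.3],23.7)
P={}
for c in ["scene","side"]:
    p,P=cloud(c); cv2.imwrite(f"pics/{c}4.png",p[...,::-1]); Q=P.reshape(-1,3)
    e=np.array([np.cos(np.radians(-16.7)),np.sin(np.radians(-16.7))]); f=np.array([-e[1],e[0]])
    d=Q[:,:2]-s["eef_pos"][:2]
    k=(abs(d@e)<.03)&(abs(d@f)<.07)&(Q[:,2]>.2)&(Q[:,2]<.34); q=np.c_[d[k]@e,d[k]@f,Q[k,2]]
    print(c,len(q))
    for z in (.25,.26,.28,.30,.32,.335):
        r=q[abs(q[:,2]-z)<.008]
        if len(r): print(z,len(r),np.percentile(r[:,0],[5,50,95]).round(4),r[:,1].min().round(4),r[:,1].max().round(4))
    print(" zmin",np.percentile(q[:,2],[.5,2]))
    for lo in (-.05,-.02,.01,.04):
        r=q[abs(q[:,1]-lo)<.008]; print("  y",lo,np.percentile(r[:,2],2) if len(r) else None)
E
```

```text
[0.54973561 0.29684386 0.35571131] [ 8.04102858e-01  5.94485923e-01 -2.15090224e-03 -6.74644788e-04] [-0.1912062  -0.94391189 -4.72781927] [-0.03320243  0.00205878 -0.01692686] 0.07635334282719268
d [-0.2447  0.0439 -0.0038] rv [-0.0041  0.002  -0.3621]
d [-0.5594  0.1448  0.0567] rv [-0.0044  0.0012 -0.7112]
scene 1460
0.25 125 [-0.002   0.002   0.0035] -0.0562 0.0532
0.26 283 [-0.0009  0.002   0.0037] -0.0571 0.0541
0.28 295 [-0.001   0.0024  0.0041] -0.0578 0.055
0.3 308 [-0.0001  0.0027  0.0043] -0.0577 0.0548
0.32 240 [-0.0006  0.0028  0.0049] -0.0574 0.0401
0.335 115 [-0.0031  0.0026  0.0048] -0.0569 -0.0021
 zmin [0.2507217 0.2523524]
  y -0.05 0.252619937848378
  y -0.02 0.25224171833316245
  y 0.01 0.2514417661900353
  y 0.04 0.25196124538594783
side 370
0.25 20 [-0.0038  0.004   0.0044] -0.0578 0.0552
0.26 55 [-0.0034  0.004   0.0046] -0.0578 0.0552
0.28 65 [-0.0021  0.0043  0.005 ] -0.0568 0.0435
0.3 69 [-0.0024  0.0046  0.0053] -0.0581 0.0562
0.32 68 [-0.0024  0.0048  0.0055] -0.0576 0.0427
0.335 63 [-0.0013  0.0051  0.0058] -0.058 0.0504
 zmin [0.25399093 0.25519661]
  y -0.05 0.2549819683389973
  y -0.02 0.25577181023186046
  y 0.01 0.25669756233226165
  y 0.04 0.2670358700526715
```

Call:
{"api": "carry_out", "payload": {
  "deltas": [-0.04, 0.007, 0, 0, 0, -0.06, -0.09, 0.016, 0, 0, 0, -0.13, -0.14, 0.025, -0.002, 0, 0, -0.2, -0.195, 0.035, -0.003, 0, 0, -0.28, -0.245, 0.044, -0.004, 0, 0, -0.362]
}}

```text
time: 13.35
eef_pos: [0.52, 0.0484, 0.3605]
tcp_rot: [0.683, 0.73, -0.001, -0.001]
contact_force: [0.9, -0.6, -3.4]
opening: 0.075
finger_force: 78.3
```

```bash
python3 - <<'E'
from h import *
s=ctrl.get_state(); print(s["eef_pos"],s["tcp_rot"],s["contact_force"])
goto([.5239,-.2805,.36],23.7)
goto([.5239,-.2805,.36],23.7,22)
E
```

```text
[0.51996073 0.04837679 0.36046113] [ 0.68297393  0.7304415  -0.00089676 -0.00101335] [ 0.89340363 -0.58072223 -3.4001424 ]
d [-0.3284 -0.0181  0.0004] rv [-0.0026 -0.0007 -0.3465]
d [-0.3284 -0.0181  0.0004] rv [-0.3827  0.0658 -0.3424]
```

Call:
{"api": "carry_out", "payload": {
  "deltas": [-0.05, -0.003, 0, 0, 0, -0.07, -0.11, -0.006, 0, 0, 0, -0.15, -0.17, -0.01, 0, 0, 0, -0.22, -0.23, -0.013, 0, 0, 0, -0.29, -0.29, -0.016, 0, 0, 0, -0.3465]
}}

```text
time: 13.98
eef_pos: [0.523, -0.242, 0.3604]
tcp_rot: [0.547, 0.837, 0.0, -0.001]
contact_force: [0.8, 0.8, -4.1]
opening: 0.075
finger_force: 78.4
```

Call:
{"api": "carry_out", "payload": {
  "deltas": [-0.025, 0.014, 0.03, 0, 0, 0, -0.038, 0.014, 0.06, 0, 0, 0, -0.038, 0.014, 0.09, 0, 0, 0, -0.038, 0.014, 0.11, 0, 0, 0, -0.038, 0.014, 0.12, 0, 0, 0]
}}

```text
time: 14.6
eef_pos: [0.5509, -0.269, 0.24]
tcp_rot: [0.548, 0.837, 0.0, -0.002]
contact_force: [-0.7, 0.2, -3.2]
opening: 0.071
finger_force: 78.5
```

```bash
python3 - <<'E'
from h import *
s=ctrl.get_state(); print(s["eef_pos"],s["tcp_rot"],s["contact_force"])
e=np.array([np.cos(np.radians(23.7)),np.sin(np.radians(23.7)),0])
t=np.array([.5239,-.2805,.1048]); z2=e*np.sin(np.radians(22))+np.array([0,0,-np.cos(np.radians(22))])
print("target-60",t-.06*z2)
goto(t-.10*z2,23.7,22)
E
```

```text
[ 0.55093963 -0.26900442  0.24001428] [ 5.47889069e-01  8.36549311e-01  7.69141554e-05 -1.67717207e-03] [-0.67864502  0.23920831 -3.16854932]
target-60 [ 0.50331921 -0.28953434  0.16043103]
d [ 0.0001 -0.0668  0.0426] rv [-0.3857 -0.0024 -0.0031]
```

```bash
cat >> h.py <<'E'
def foot(th,z,fx=.005,s=None,L=.1045):
    e=np.array([np.cos(np.radians(23.7)),np.sin(np.radians(23.7)),0]); o=np.array([.526,-.2796,0])+e*.032
    n=np.array([-e[1],e[0],0]); t=np.radians(th)
    p=o+e*(fx-L*np.sin(t))+np.array([0,0,z+L*np.cos(t)])+n*.0015
    print("foot",th,z,p.round(4),end=" "); goto(p,23.7,th,s)
E
python3 - <<'E'
from h import *
foot(18,.09); foot(18,.04)
E
```

```text
foot 18 0.09 [ 0.5297 -0.2763  0.1894] d [ 0.0016 -0.0223  0.0507] rv [-0.3159 -0.0025 -0.003 ]
foot 18 0.04 [ 0.5297 -0.2763  0.1394] d [ 0.0015 -0.0222  0.1007] rv [-0.3159 -0.0025 -0.003 ]
```

Call:
{"api": "carry_out", "payload": {
  "deltas": [0.0005, -0.007, 0.015, -0.1, -0.001, -0.001, 0.001, -0.015, 0.03, -0.21, -0.002, -0.002, 0.0016, -0.0223, 0.045, -0.3159, -0.0025, -0.003, 0.0016, -0.0223, 0.05, -0.3159, -0.0025, -0.003, 0.0016, -0.0223, 0.05, -0.3159, -0.0025, -0.003]
}}

```text
time: 15.22
eef_pos: [0.5311, -0.2772, 0.1931]
tcp_rot: [0.54, 0.827, 0.13, 0.087]
contact_force: [0.7, -0.8, -3.5]
opening: 0.079
finger_force: 78.7
```

```bash
python3 - <<'E'
from h import *
s=ctrl.get_state(); print(s["time"],s["eef_pos"],s["tcp_rot"],s["contact_force"],s["opening"])
e=np.array([np.cos(np.radians(23.7)),np.sin(np.radians(23.7))]); f=np.array([-e[1],e[0]]); o=np.array([.526,-.2796])+e*.032
for c in ["scene","side"]:
    p,P=cloud(c); cv2.imwrite(f"pics/{c}5.png",p[...,::-1]); Q=P.reshape(-1,3); d=Q[:,:2]-o; x=d@e; y=d@f; z=Q[:,2]
    for zz in (.1,.12,.14,.16,.18):
        k=(abs(z-zz)<.005)&(abs(y)<.07)&(abs(x-(.005-(zz-.09)*np.tan(np.radians(18))))<.02)
        if k.sum()>5: print(c,zz,k.sum(),"x",(np.percentile(x[k],[5,50,95])*1000).round(1),"y",y[k].min().round(4),y[k].max().round(4),"axis x exp",1000*(.005-(zz-.09)*np.tan(np.radians(18))))
    k=(abs(y)<.045)&(abs(x-.005)<.02)&(z>.05)&(z<.2); print(" zlow",np.percentile(z[k],[.5,2,5]))
foot(18,.03);foot(18,.012)
E
```

```text
15.225 [ 0.53107299 -0.27724243  0.19311561] [0.53973694 0.82709206 0.13024226 0.08740547] [ 0.68400862 -0.75836797 -3.46289735] 0.07921543054133369
scene 0.1 221 x [3.4 5.7 7.5] y -0.0564 0.0554 axis x exp 1.7508030376709345
scene 0.12 246 x [-2.7 -0.4  1.6] y -0.0562 0.055 axis x exp -4.747590886987189
scene 0.14 240 x [-9.5 -6.6 -4.9] y -0.056 0.0551 axis x exp -11.245984811645318
scene 0.16 263 x [-15.4 -12.8 -11. ] y -0.0553 0.0557 axis x exp -17.74437873630344
scene 0.18 273 x [-21.8 -18.9 -17.2] y -0.0555 0.0558 axis x exp -24.242772660961563
 zlow [0.09364993 0.09545448 0.09796599]
side 0.1 103 x [-1.2  0.4  3.5] y -0.0567 0.0529 axis x exp 1.7508030376709345
side 0.12 114 x [-7.3 -5.6 -1. ] y -0.0565 0.0527 axis x exp -4.747590886987189
side 0.14 112 x [-13.5 -12.1  -7.5] y -0.0563 0.044 axis x exp -11.245984811645318
side 0.16 99 x [-19.9 -18.2 -12.3] y -0.0558 0.0136 axis x exp -17.74437873630344
side 0.18 88 x [-26.1 -24.3 -18.3] y -0.0559 0.0498 axis x exp -24.242772660961563
 zlow [0.09411067 0.0950619  0.09678151]
foot 18 0.03 [ 0.5297 -0.2763  0.1294] d [ 0.0021 -0.0216  0.0609] rv [0.002  0.0049 0.0027]
foot 18 0.012 [ 0.5297 -0.2763  0.1114] d [ 0.0022 -0.0272  0.078 ] rv [0.002  0.0049 0.0027]
```

Call:
{"api": "carry_out", "payload": {
  "deltas": [0, -0.006, 0.019, 0, 0, 0, 0, -0.0124, 0.038, 0, 0, 0, 0, -0.0185, 0.0571, 0, 0, 0, 0, -0.0185, 0.0571, 0, 0, 0, 0, -0.0185, 0.0571, 0, 0, 0]
}}

```text
time: 15.95
eef_pos: [0.531, -0.2774, 0.1323]
tcp_rot: [0.54, 0.827, 0.131, 0.087]
contact_force: [-0.7, -0.3, -4.2]
opening: 0.078
finger_force: 78.7
```

```bash
cat > m.py <<'E'
from h import *
s=ctrl.get_state(); print(s["time"],s["eef_pos"],s["tcp_rot"],s["contact_force"],s["wrist_torque"],s["opening"])
e=np.array([np.cos(np.radians(23.7)),np.sin(np.radians(23.7))]); f=np.array([-e[1],e[0]]); o=np.array([.526,-.2796])+e*.032
for c in ["scene","side"]:
    p,P=cloud(c); cv2.imwrite(f"pics/{c}6.png",p[...,::-1]); Q=P.reshape(-1,3); d=Q[:,:2]-o; x=d@e; y=d@f; z=Q[:,2]
    sg=1 if c=="scene" else -1
    for zz in (.03,.05,.065,.1,.12):
        k=(abs(z-zz)<.005)&(abs(y)<.058)&(abs(x-(.005-(zz-.02)*np.tan(np.radians(20))))<.012)
        if k.sum()>5: print(c,zz,k.sum(),"x",(np.percentile(x[k],[5,50,95])*1000).round(1),"y",y[k].min().round(4),y[k].max().round(4),"axis",(np.median(x[k])*1000-sg*4.2+sg*1.1).round(1))
E
python3 m.py; python3 -c "
from h import *
foot(18,.012)"
```

```text
15.95 [ 0.53097739 -0.27739536  0.13228895] [0.53996361 0.82684289 0.13092129 0.0873484 ] [-0.65050368 -0.27741122 -4.18299888] [-0.19510173  0.29118943  0.02963988] 0.07789791017097779
scene 0.03 41 x [3.6 7.  7.8] y -0.0557 0.0548 axis 3.9
scene 0.05 202 x [-0.2  2.3  4.4] y -0.0558 0.0558 axis -0.8
scene 0.065 214 x [-5.1 -2.3 -0.5] y -0.0568 0.0552 axis -5.4
scene 0.1 187 x [-15.8 -13.6 -12.3] y -0.056 0.0556 axis -16.7
scene 0.12 108 x [-24.  -20.3 -19.5] y -0.0551 0.0566 axis -23.4
side 0.03 11 x [1.3 1.8 2.2] y 0.0253 0.05 axis 4.9
side 0.05 76 x [-5.  -2.9  1.3] y -0.0568 0.0508 axis 0.2
side 0.065 79 x [-9.5 -7.8 -3. ] y -0.0568 0.0445 axis -4.7
side 0.1 62 x [-20.5 -18.9 -14. ] y -0.0562 0.0095 axis -15.8
side 0.12 54 x [-26.7 -25.2 -21.3] y -0.0558 -0.0062 axis -22.1
foot 18 0.012 [ 0.5297 -0.2763  0.1114] d [ 0.0021 -0.0077  0.0206] rv [0.0026 0.0046 0.0012]
```

Call:
{"api": "carry_out", "payload": {
  "deltas": [0, -0.0022, 0.007, 0, 0, 0, 0, -0.0044, 0.014, 0, 0, 0, 0, -0.0062, 0.019, 0, 0, 0, 0, -0.0068, 0.0209, 0, 0, 0, 0, -0.0068, 0.0209, 0, 0, 0]
}}

```text
time: 16.68
eef_pos: [0.5308, -0.2772, 0.1101]
tcp_rot: [0.54, 0.827, 0.131, 0.087]
contact_force: [-0.4, 0.9, -4.3]
opening: 0.073
finger_force: 78.8
```

Call:
{"api": "carry_out", "payload": {
  "deltas": [0, -0.0003, 0.001, 0, 0, 0, 0, -0.0003, 0.001, 0, 0, 0, 0, -0.0006, 0.0019, 0, 0, 0, 0, -0.0006, 0.0019, 0, 0, 0]
}}

```text
time: 17.18
eef_pos: [0.5308, -0.2772, 0.1083]
tcp_rot: [0.54, 0.827, 0.131, 0.087]
contact_force: [-0.1, -1.6, -3.7]
opening: 0.075
finger_force: 78.8
```

Call:
{"api": "carry_out", "payload": {
  "deltas": [0, -0.0003, 0.001, 0, 0, 0, 0, -0.0003, 0.001, 0, 0, 0, 0, -0.0003, 0.001, 0, 0, 0]
}}

```text
time: 17.55
eef_pos: [0.531, -0.2774, 0.1075]
tcp_rot: [0.54, 0.827, 0.131, 0.087]
contact_force: [-0.2, -0.2, -2.2]
opening: 0.072
finger_force: 79.0
```

Call:
{"api": "carry_out", "payload": {
  "deltas": [0, -0.0003, 0.001, 0, 0, 0, 0, -0.0003, 0.001, 0, 0, 0, 0, -0.0003, 0.001, 0, 0, 0]
}}

```text
time: 17.92
eef_pos: [0.5313, -0.2778, 0.1072]
tcp_rot: [0.54, 0.827, 0.131, 0.088]
contact_force: [-1.9, -1.5, 3.6]
opening: 0.073
finger_force: 79.8
```

Call:
{"api": "carry_out", "payload": {
  "deltas": [0, -0.0017, 0, -0.017, 0, 0, 0, -0.0035, 0, -0.034, 0, 0, 0, -0.0052, 0, -0.05, 0, 0, 0, -0.0052, 0, -0.05, 0, 0]
}}

```text
time: 18.42
eef_pos: [0.5267, -0.2799, 0.1056]
tcp_rot: [0.538, 0.823, 0.152, 0.102]
contact_force: [-2.3, 0.1, 4.8]
opening: 0.075
finger_force: 80.0
```

```bash
python3 m.py
```

```text
18.425 [ 0.52665389 -0.2798952   0.10560305] [0.53785251 0.82295156 0.15198157 0.1018185 ] [-2.3271234   0.0728616   4.77783631] [0.2599049  0.39464125 0.12374058] 0.07451884935559147
scene 0.03 231 x [-3.1 -0.2  1.9] y -0.0563 0.055 axis -3.3
scene 0.05 232 x [-10.5  -7.6  -5.6] y -0.0564 0.0542 axis -10.7
scene 0.065 232 x [-15.9 -13.2 -11. ] y -0.056 0.0553 axis -16.3
scene 0.1 232 x [-29.  -26.  -23.8] y -0.0564 0.0555 axis -29.1
scene 0.12 197 x [-36.7 -32.4 -20.5] y -0.0561 0.0542 axis -35.5
side 0.03 7 x [-4.  -0.6  2.7] y -0.056 -0.0554 axis 2.5
side 0.05 12 x [-13.3  -9.3  -5.7] y -0.0562 -0.0551 axis -6.2
side 0.065 36 x [-18.8 -17.8 -12.3] y -0.056 0.0075 axis -14.7
side 0.1 33 x [-34.1 -30.8 -24.3] y -0.0559 -0.0067 axis -27.7
side 0.12 60 x [-41.7 -38.4 -21.9] y -0.0555 -0.0082 axis -35.3
```

Call:
{"api": "carry_out", "payload": {
  "deltas": [0, -0.0012, 0, -0.012, 0, 0, 0, -0.0023, 0, -0.022, 0, 0, 0, -0.0034, 0, -0.032, 0, 0, 0, -0.0034, 0, -0.032, 0, 0]
}}

```text
time: 19.02
eef_pos: [0.5242, -0.2809, 0.1044]
tcp_rot: [0.536, 0.82, 0.166, 0.111]
contact_force: [-1.9, -0.6, 4.0]
opening: 0.074
finger_force: 80.0
```

Call:
{"api": "carry_out", "payload": {
  "deltas": [0, -0.0008, 0, -0.008, 0, 0, 0, -0.0016, 0, -0.015, 0, 0, 0, -0.0016, 0, -0.015, 0, 0]
}}

```text
time: 19.4
eef_pos: [0.5236, -0.2811, 0.104]
tcp_rot: [0.535, 0.819, 0.172, 0.115]
contact_force: [4.6, 2.6, 4.8]
opening: 0.078
finger_force: 79.6
```

```bash
python3 m.py; python3 - <<'E'
import cv2,numpy as np
a=cv2.imread("pics/scene6.png")[200:380,160:352]; b=cv2.imread("pics/side6.png")[230:400,270:451]
cv2.imwrite("pics/c6.png",np.hstack([cv2.resize(a,(400,375)),cv2.resize(b,(400,375))]))
E
```

```text
19.4 [ 0.52361086 -0.28105562  0.10396256] [0.53547576 0.81876536 0.17217852 0.11508069] [4.63352006 2.57637948 4.81341979] [ 0.55098171 -1.01677795 -0.06269527] 0.07750778408601595
scene 0.03 231 x [-1.8  1.   3.3] y -0.0562 0.0547 axis -2.1
scene 0.05 246 x [-10.6  -7.9  -5.3] y -0.0569 0.0542 axis -11.0
scene 0.065 260 x [-17.4 -14.3 -11.6] y -0.056 0.0539 axis -17.4
scene 0.1 249 x [-32.4 -29.4 -26.9] y -0.0562 0.0561 axis -32.5
scene 0.12 228 x [-40.9 -37.1 -24.9] y -0.0561 0.0547 axis -40.2
side 0.03 8 x [-4.5 -1.4  2.2] y -0.0569 -0.0558 axis 1.7
side 0.05 11 x [-12.7  -9.6  -5.7] y -0.0562 -0.0555 axis -6.5
side 0.065 13 x [-19.6 -16.2 -12. ] y -0.0563 -0.0551 axis -13.1
side 0.1 15 x [-36.  -31.9 -27. ] y -0.056 -0.0547 axis -28.8
side 0.12 38 x [-41.7 -33.4 -24.2] y -0.0556 -0.0072 axis -30.3
```

View pics/c6.png

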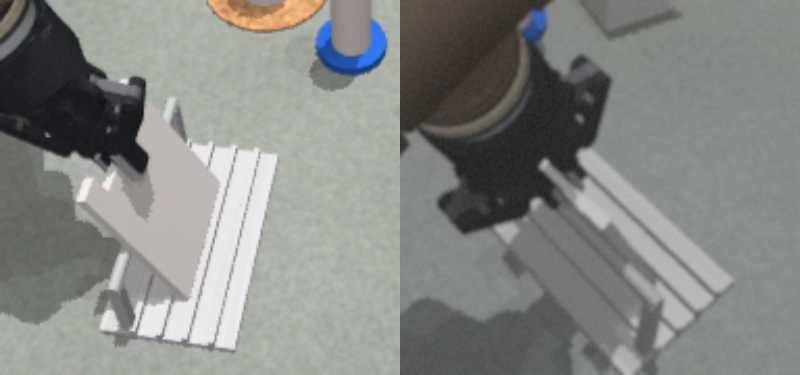

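Call:
{"api": "carry_out", "payload": {
  "deltas": [0, 0, 0, 0, 0, 0, 0, 0, 0, 0, 0, 0, 0, 0, 0, 0, 0, 0],
  "grip": 0,
  "grip_force": 20
}}

```text
time: 19.88
eef_pos: [0.5236, -0.281, 0.104]
tcp_rot: [0.535, 0.819, 0.172, 0.115]
contact_force: [4.4, 3.0, 5.2]
opening: 0.076
finger_force: 79.6
```

Call:
{"api": "carry_out", "payload": {
  "deltas": [0, 0, 0, 0, 0, 0, 0, 0, 0, 0, 0, 0, 0, 0, 0, 0, 0, 0],
  "grip": 14
}}

```text
time: 20.25
eef_pos: [0.5215, -0.2808, 0.1018]
tcp_rot: [0.535, 0.82, 0.171, 0.113]
contact_force: [1.0, -0.0, -0.7]
opening: 0.14
finger_force: 0.3
```

Call:
{"api": "carry_out", "payload": {
  "deltas": [0, 0, 0, 0, 0, 0, 0, 0, 0, 0, 0, 0, 0, 0, 0, 0, 0, 0],
  "grip": 35
}}

```text
time: 20.62
eef_pos: [0.522, -0.281, 0.1026]
tcp_rot: [0.535, 0.82, 0.171, 0.113]
contact_force: [-0.6, 0.0, -0.7]
opening: 0.346
finger_force: 0.0
```

Free. Retract along the tool axis, slowly first.

Call:
{"api": "carry_out", "payload": {
  "deltas": [0, 0, -0.01, 0, 0, 0, 0, 0, -0.025, 0, 0, 0, 0, 0, -0.045, 0, 0, 0, 0, 0, -0.07, 0, 0, 0, 0, 0, -0.1, 0, 0, 0]
}}

```text
time: 21.25
eef_pos: [0.4846, -0.2973, 0.1963]
tcp_rot: [0.535, 0.82, 0.171, 0.114]
contact_force: [0.4, 0.0, 0.1]
opening: 0.352
finger_force: 0.0
```

Call:
{"api": "carry_out", "payload": {
  "deltas": [0, 0, -0.04, 0, 0, 0, 0, 0, -0.08, 0, 0, 0, 0, 0, -0.12, 0, 0, 0, 0, 0, -0.12, 0, 0, 0]
}}

```text
time: 21.75
eef_pos: [0.4411, -0.318, 0.31]
tcp_rot: [0.535, 0.819, 0.169, 0.118]
contact_force: [-1.0, 0.2, -0.1]
opening: 0.351
finger_force: 0.0
```

```bash
python3 m.py; python3 - <<'E'
from h import *
a=cv2.imread("pics/scene6.png"); b=cv2.imread("pics/side6.png")
cv2.imwrite("pics/c7.png",np.hstack([cv2.resize(a[40:380,130:470],(400,400)),cv2.resize(b[80:400,220:540],(400,400))]))
E
```

```text
21.75 [ 0.44108011 -0.31803584  0.31002262] [0.5348663  0.819479   0.16874121 0.11789237] [-0.96916714  0.15342169 -0.12021657] [-0.0593154   0.21330329 -0.04240401] 0.3506423781903991
scene 0.03 256 x [-1.6  1.5  4.3] y -0.057 0.0539 axis -1.6
scene 0.05 253 x [-10.6  -7.4  -4.8] y -0.0564 0.0521 axis -10.5
scene 0.065 274 x [-16.9 -14.1 -11.3] y -0.057 0.0545 axis -17.2
scene 0.1 290 x [-32.6 -29.7 -26.9] y -0.056 0.0553 axis -32.8
scene 0.12 296 x [-41.  -38.6 -36.3] y -0.0562 0.0543 axis -41.7
side 0.03 9 x [-4.6  0.9  4.1] y -0.0566 -0.0556 axis 4.0
side 0.05 12 x [-13.5  -9.2  -5.4] y -0.0569 -0.0557 axis -6.1
side 0.065 12 x [-19.8 -16.3 -12.4] y -0.0564 -0.0553 axis -13.2
side 0.1 29 x [-36.  -34.7 -28.4] y -0.0565 -0.0061 axis -31.6
side 0.12 10 x [-42.5 -40.2 -36.9] y -0.0568 -0.0556 axis -37.1
```

View pics/c7.png

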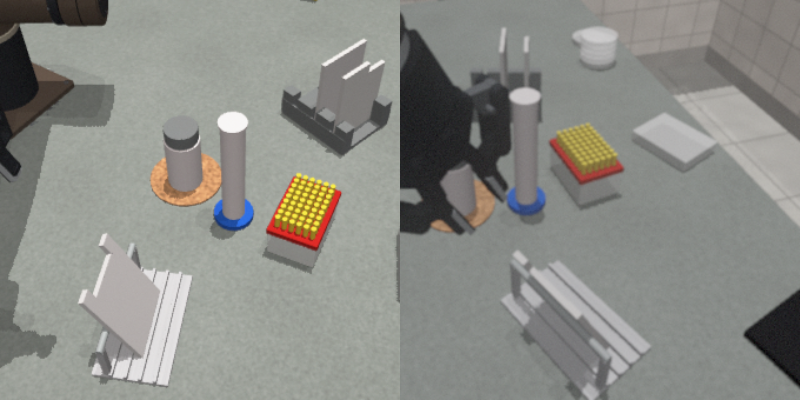

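The picture shows the bottle upright on the mat (183,160) and the plate leaning ears up on the rail (125,300), with its foot in the middle groove. The bystanders are undisturbed and the gripper is clear.

```bash
python3 -c "
from plant import ctrl
print(ctrl.sign_off())"
```

```text
the job is handed in; nothing more can be done
None
```

The job is handed in: the bottle stands on the cork mat and the notched plate leans ears up on the rail with its foot in the middle groove, at about 24° and off-centre towards the groove's far side; while I gripped the notched plate, the gripper pressed on what looked like the plain plate's top edge (about 17 N, under the 40 N limit), and that plate still stands in its slot.

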